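# Slide a finished test cassette out over the incubator's edge

### The arm

A 6-joint arm with a two-finger parallel gripper is mounted at the origin on a cart in front of the work surface, level with it; the furniture and walls round the work are solid. World frame = base frame: x ahead of the robot, y to its left, z up, the work surface at z = 0. Lengths are in m, angles in degrees, forces in N, time in s.
With the tool pointing down it reaches from about 0.3 to 0.85 m from the base axis. Payload 5.4 kg.
Tool frame: the origin (TCP) lies midway between the tips of the shut fingers; the grasp point (between the pads) lies 19 mm behind it; z points along the fingers, y is the direction in which the jaws open and shut (so a half turn about z gives the same grasp; the last joint's range is limited). The gripper opens to 85 mm and grips with 20 to 120 N. Pads are 22 mm wide; open, the fingers measure 114 mm over their backs; the gripper's body (76 mm by 85 mm) begins 54 mm behind the grasp point. The pads swing forward as they close: fully open they stand 13 mm farther back than shut.
Start: joints at [-79.59, 9.076, 91.501, -0, 79.423, -12.038], TCP at [0.22, -0.531, 0.231] pointing down, gripper open.
Joint ranges: [-166.64, 166.64], [-54.1, 131.32], [10.49, 154.53], [-73.88, 253.88], [9.74, 151.15], [-171.62, 171.62]. Speed limits (degrees/s): [147.25, 147.25, 180, 180, 180, 180].

### API

Orientations are given as a 3x3 rotation matrix whose columns are the frame's x, y, z axes.
In Python, from plant import arm, imaging gives the robot as it stands.
- The arm moves only by the tool step_arm, never from a script. Its argument "deltas" is a list of rows, each a list of 6 numbers: the shift along the tool's x, y, z each as a share of 30 mm, from -1 to 1, then the turn, a rotation vector about the tool's x, y, z each as a share of 4 degrees, from -1 to 1. A call has exactly 5 rows; each row shifts and turns the pose as measured when the row begins, along the tool's axes as they then stand; what a row does not reach is not made up. A row lasts 1/12 s, in which the tool goes at most 41.7 mm and 7.16 degrees, less where a joint would pass 70% of its speed; a pose out of reach is approached as far as the arm can. A call with a number of a shift or a turn outside -1 to 1 is refused whole. A call with a gripper value outside its range is refused whole. "claw" is the closure, from 0 (fully open) to 1 (shut), set as the call begins (left out, the last holds). The fingers move at their own pace and stop on an object; the grip force is fixed at half the most. Time passes only in rows, so rows that do not move let the fingers close, or fill a call up. It gives the time, the measured TCP pose, the force and the opening at its end, in the units of the state.
- arm.get_obs(): the state, without advancing time (a new reading comes with each control period).
- imaging.get_image(name): name is "side" or "top"; returns a dict with "pixels" (420x560x3 uint8, red, green, blue), "vertical_fov" (degrees; the focal length in pixels is half the picture's height over the tangent of half this angle, whatever the lens; pixels are square), "cx", "cy" (the principal point, pixels), "R" (3x3) and "t" (3): a world point X has camera coordinates R X + t. Camera axes: x right, y down, z forward; pixel columns grow to the right and rows downward; lengths in m; the calibration is good to about 2 mm. A picture is of the moment at which its call begins. There is no depth.
- arm.sign_off(): hands the job in, once; it reports no verdict.
The state is a dict: "t": time; "joint_positions": joint angles; "joint_velocities": joint speeds; "effort": joint torques, N m; "tool_pos": TCP position; "orientation": TCP orientation; "contact_force": force on the tool from outside, world axes, zero at the start; "torque": the same for the moment, N m; "gripper_width": finger opening in m.
Only numpy, scipy, OpenCV 4.12 (cv2) and the standard library are available. Lean on these libraries where they do the work, as an engineer would, in place of code of your own. Each camera call takes 0.05 s, during which the arm holds its last target.

### The job

The test cassette in the small two-lane bench incubator is ready to be taken by its edges. With a fingertip, push the peg of the sliding gate sideways, away from the cassette's lane, until the gate is at its end stop; then push the cassette along its lane towards the incubator's front until about a third of its length sticks out over the front edge, still lying flat in its lane. Only push, do not lift the cassette; leave the metal check plate where it lies in the other lane, and do not disturb the things standing round the incubator.

Things in the scene. Friction and masses are not known exactly. Their poses are not given: they have to be found in the camera images.
- incubator: low white bench incubator, fixed, 200 mm deep (its x) by 170 mm wide (its y), with a flat dark metal deck with light aluminium guide rails 60 mm above the worktop. Origin: centre of its underside; its -x side is the front with the control panel, facing the robot; +y is its left, z up. Except the gate and what lies in the lanes, nothing stands more than 5 mm above the deck
- left_lane (a point): point on the deck midway between the rails of the left lane, at x = 0, y = +0.034 in the incubator's frame. The lane runs along the incubator's x, is 44 mm wide and lies between guide rails 5 mm high (middle rail 24 mm wide, outer rails 8 mm), from x = -0.077 to a 5 mm back lip at x = 0.093
- right_lane (a point): the same point of the right lane, at x = 0, y = -0.034 in the incubator's frame; the lane has the same size
- front_edge (a point): middle of the deck's front edge, at x = -0.100, y = 0 in the incubator's frame and 60 mm above the worktop; the edge runs along the incubator's y
- gate (a joint): sliding gate: steel blade 64 mm wide, 4 mm thick, 15 mm high over the deck, in a slot across both lanes at x = -0.086 in the incubator's frame. Value: shift of its centre along the incubator's +y (m); 0 = middle, blocks both lanes; at the end stops, -0.030 and +0.030, one lane is free, the other shut. Starts within 5 mm of the middle; slides with 1 to 2 N, stays where left
- gate_peg (a point): top of the upright finger peg at the middle of the gate, 44 mm above the deck; the peg is round, 9 mm thick with a 12 mm head, and stands free from 18 mm above the deck to its top; under it a foot 16 mm wide and 9 mm thick. It moves with the gate
- cassette: white flat test cassette, 62 mm long, 36 mm wide, 5 mm thick, about 15 g, lying loose in one of the two lanes with its length along the lane, well behind the gate. Origin: centre of its underside; its own y axis is its length (along the lane), its x axis its width
- check_plate: plain aluminium temperature check plate with a small brass probe socket on top, 50 mm long, 36 mm wide, 6 mm thick (15 mm over the socket), loose in the other lane. Origin: centre of its underside; its own x axis is its length (along the lane)
- timer: white lab timer 62 x 78 x 21 mm standing loose on the worktop to the right of the incubator; origin: centre of its underside
- dropper_bottle: small white bottle, 25 mm thick and 56 mm high, loose on the worktop at the left of the incubator; origin: centre of its underside
- green_cup: small green measuring cup, 47 mm wide and 38 mm high, loose on the worktop at the left of the incubator; origin: centre of its underside
- screw_cap: orange tube cap, 34 mm wide and 13 mm high, loose on the worktop in front of the incubator; origin: centre of its underside
Things that resemble listed ones, but are neither listed nor needed, are in the scene too. What is shaped like the cassette but orange or purple is not meant. There is more than one size of the check_plate; the job needs the middle-sized.

How it is judged (in metres and radians):
On the way, in this order (a step that is already met when the one before it is completed fails the run):
1. the gate is slid aside, at its end stop away from the cassette's lane (((y of cassette in the frame of incubator above 0 m and value of joint gate below -0.024 m) or (y of cassette in the frame of incubator below 0 m and value of joint gate above 0.024 m))), for 0.2 s.
2. the cassette sticks out over the front edge (x of cassette in the frame of incubator below -0.082 m), for 0.2 s.
At the end, for the whole second after the job is handed in: The gate is within 6 mm of its end stop on the side away from the cassette; the cassette lies flat and at rest on the deck in its own lane with 13 to 28 mm of its 62 mm length over the front edge; the check plate is within 12 mm of where it lay (((y of cassette in the frame of incubator between 0.022 and 0.046 m and value of joint gate below -0.024 m) or (y of cassette in the frame of incubator between -0.046 and -0.022 m and value of joint gate above 0.024 m)) and x of cassette in the frame of incubator between -0.097 and -0.082 m and z of cassette in the frame of incubator between 0.057 and 0.063 m and angle between cassette's own z axis and vertical below 0.08 rad and angle between the y axis of cassette and the x axis of incubator, either way round below 0.3 rad and linear speed of cassette below 0.01 m/s and distance of check_plate from where it was at the start of the episode below 0.012 m and angle between check_plate's own z axis and vertical below 0.1 rad); the robot touches nothing.
It fails at once if the cassette is lifted off the deck (z of cassette in the frame of incubator above 0.067 m).
It fails at once if the cassette falls off the incubator (z of cassette in the frame of incubator below 0.045 m).
It fails at once if the check plate is moved or lifted (distance of check_plate from where it was at the start of the episode above 0.012 m).
It fails at once if a thing standing round the incubator is disturbed (distance of any of timer, dropper_bottle, green_cup, screw_cap from where it was at the start of the episode above 0.02 m or angle between any of dropper_bottle, green_cup's own z axis and vertical above 0.4 rad).
It also fails if it takes over 48 s, if anything falls off the work surface, if the arm or the gripper's body presses on something with over 40 N, if the wrist force passes 120 N, or if a joint passes its speed limit or range.

## Working session

There is one attempt and no reset: what is moved stays moved. The work goes in short steps, Python scripts to look and compute and a tool call to move; the robot and the scene stay as the last step left them, time stands still between calls to the robot, and variables do not carry over. Pictures are saved under pics/ and viewed, and the job is handed in when it is done.

Besides the shell and the picture viewer there is one more tool, called after "Call:" as name([rows], argument=value, ...), one row to a line, values as JSON. step_arm: Moves the arm, as the interface text tells. Shift numbers are shares of 30 mm and turn numbers shares of 4 degrees, none past 1 either way. Its arguments: {"type":"object","properties":{"deltas":{"type":"array"},"claw":{"type":"number"}},"required":["deltas"]}

```bash
mkdir -p pics; cat > h.py <<'E'
import numpy as np,cv2
from plant import arm, imaging
def snap(n,tag):
    d=imaging.get_image(n); cv2.imwrite(f'pics/{tag}.png',d['pixels'][:,:,::-1]); 
    import pickle; pickle.dump(d,open(f'pics/{tag}.pkl','wb')); return d
E
python3 - <<'E'
from h import *
for n in('side','top'):
    d=snap(n,n+'0'); print(n,d['vertical_fov'],d['cx'],d['cy'],d['R'],d['t'])
    print([k for k in d])
o=arm.get_obs();print(o['t'],o['tool_pos'],o['orientation'],o['gripper_width'],o['contact_force'])
E
```

```text
side 42.008002815068615 269.28889399532267 217.1339268349006 [[-0.98848964 -0.15127663  0.00190333]
 [-0.0528468   0.33347485 -0.94127666]
 [ 0.14175845 -0.9305428  -0.33763092]] [0.47915151 0.16695394 0.9981552 ]
['pixels', 'vertical_fov', 'cx', 'cy', 'R', 't']
top 46.41460184154961 279.90012937052853 207.23616273877656 [[ 0.02196497 -0.99975408  0.0030531 ]
 [-0.97750763 -0.02211671 -0.20973717]
 [ 0.20975311  0.00162244 -0.97775304]] [-0.13436156  0.50959852  1.00037173]
['pixels', 'vertical_fov', 'cx', 'cy', 'R', 't']
0.1 [ 0.21943377 -0.53089681  0.23041595] [[ 9.24236182e-01  3.81821146e-01 -3.03950069e-04]
 [ 3.81821097e-01 -9.24234723e-01  1.68131289e-03]
 [ 3.61039607e-04 -1.66998475e-03 -9.99998540e-01]] 0.08562847311418491 [ 0.21883186  0.40534931 -0.39290913]
```

View pics/side0.png

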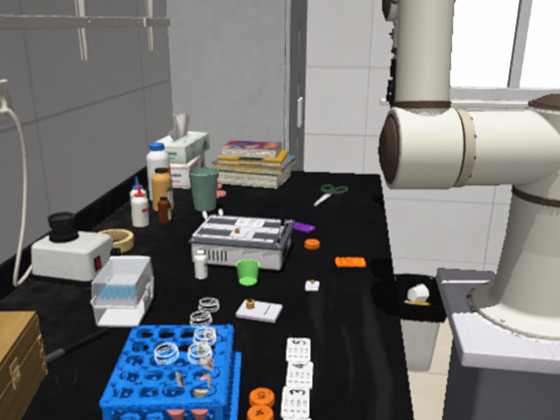

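View pics/top0.png

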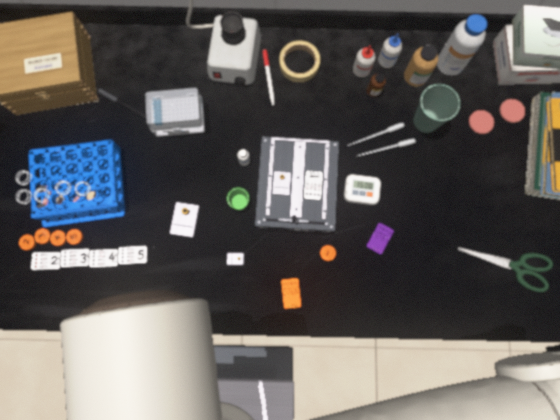

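```bash
python3 - <<'E'
import cv2
a=cv2.imread('pics/top0.png')[125:240,240:390]; cv2.imwrite('pics/topc.png',cv2.resize(a,(780,598),interpolation=cv2.INTER_CUBIC))
a=cv2.imread('pics/side0.png')[195:275,180:310]; cv2.imwrite('pics/sidec.png',cv2.resize(a,(780,480),interpolation=cv2.INTER_CUBIC))
E
```

```text
(no output)
```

View pics/topc.png

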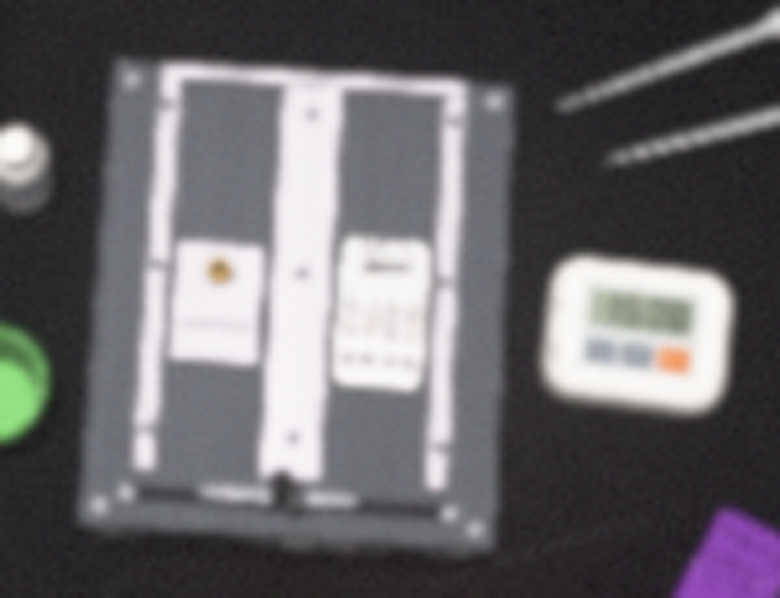

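View pics/sidec.png

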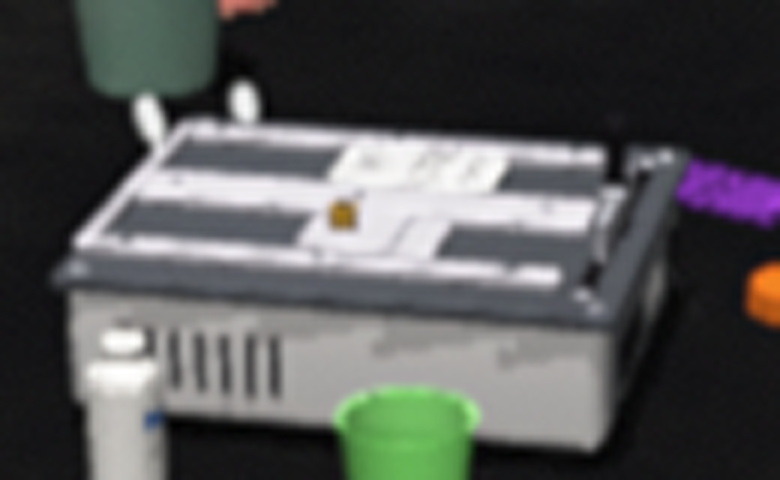

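```bash
cat >> h.py <<'E'
import pickle
def ld(tag): return pickle.load(open(f'pics/{tag}.pkl','rb'))
def f_(d): return 210/np.tan(np.radians(d['vertical_fov']/2))
def proj(d,X):
    c=np.atleast_2d(X)@d['R'].T+d['t']; return c[:,:2]/c[:,2:]*f_(d)+[d['cx'],d['cy']]
def ray(d,uv):
    r=np.array([(uv[0]-d['cx'])/f_(d),(uv[1]-d['cy'])/f_(d),1.]); C=-d['R'].T@d['t']; return C,d['R'].T@r
def atz(d,uv,z):
    C,r=ray(d,uv); return C+r*(z-C[2])/r[2]
def tri(d1,a,d2,b):
    C1,r1=ray(d1,a);C2,r2=ray(d2,b); s=np.linalg.lstsq(np.c_[r1,-r2],C2-C1,rcond=None)[0]
    p,q=C1+r1*s[0],C2+r2*s[1]; return (p+q)/2,np.linalg.norm(p-q)
E
python3 - <<'E'
from h import *
T,S=ld('top0'),ld('side0')
tc=lambda u,v:np.array([240+(u+.5)/5.2-.5,125+(v+.5)/5.2-.5])
sc=lambda u,v:np.array([180+(u+.5)/6-.5,195+(v+.5)/6-.5])
print(tri(T,tc(80,525),S,sc(605,325)),tri(T,tc(493,548),S,sc(685,155)),tri(T,tc(115,60),S,sc(60,280)))
print('socket',tri(T,tc(220,271),S,sc(343,214)))
obs=[((.1,.085),(115,60)),((.1,-.085),(513,88)),((-.1,-.085),(493,548)),((-.1,.085),(80,525))]
P=np.array([atz(T,tc(*o[1]),.06)[:2] for o in obs]);L=np.array([o[0] for o in obs])
print(P)
a=P-P.mean(0);yaw=np.arctan2((L[:,0]*a[:,1]-L[:,1]*a[:,0]).sum(),(L*a).sum());R=np.array([[np.cos(yaw),-np.sin(yaw)],[np.sin(yaw),np.cos(yaw)]])
c=P.mean(0);print('yaw',np.degrees(yaw),c,(a@R)-L)
inc=lambda uv,z:(atz(T,tc(*uv),z)[:2]-c)@R
for n,uv,z in [('cas',(382,312),.065),('casback',(386,240),.065),('casfront',(378,386),.065),('plate',(217,302),.066),('bladeL',(197,492),.075),('bladeR',(357,500),.075),('pegtop',(285,480),.104),('midrail front',(291,478),.065)]: print(n,inc(uv,z),atz(T,tc(*uv),z))
w=lambda p:np.r_[c+R@np.array(p[:2]),p[2]]
for g in(-.005,0,.005):
  for z in (.078,.104): print(g,z,[np.round(((proj(d,w((-.086,g,z)))[0]-o+.5)*s-.5)) for d,o,s in((T,[240,125],5.2),(S,[180,195],6))])
E
```

```text
(array([ 0.471763  , -0.07073962,  0.05734394]), np.float64(0.0020723784754256096)) (array([ 0.46450322, -0.23982271,  0.05830624]), np.float64(0.0006092092665164557)) (array([ 0.66867468, -0.07963343,  0.05877556]), np.float64(0.005220327287117913))
socket (array([ 0.57536758, -0.12589377,  0.07076848]), np.float64(0.0013110563570747909))
[[ 0.67097503 -0.0792679 ]
 [ 0.66234275 -0.24838064]
 [ 0.46452565 -0.23962523]
 [ 0.47024898 -0.07094295]]
yaw -2.445425384053893 [ 0.5670231  -0.15955418] [[ 0.00043163 -0.00035144]
 [-0.00097713  0.00032151]
 [ 0.00101234  0.00062853]
 [-0.00046684 -0.00059861]]
cas [-0.00397552 -0.03389434] [ 0.56160501 -0.19324803  0.065     ]
casback [ 0.02707515 -0.03399491] [ 0.59262311 -0.19467337  0.065     ]
casfront [-0.03549145 -0.03383787] [ 0.53012018 -0.19184689  0.065     ]
plate [-0.00444016  0.03452476] [ 0.56406008 -0.12487141  0.066     ]
bladeL [-0.08649732  0.03740521] [ 0.48220055 -0.11849239  0.075     ]
bladeR [-0.08556673 -0.02722085] [ 0.48037285 -0.1830993   0.075     ]
pegtop [-0.08493266  0.0028447 ] [ 0.48228916 -0.15308819  0.104     ]
midrail front [-0.07631041 -0.00035455] [ 0.49076706 -0.15665241  0.065     ]
-0.005 0.078 [array([302., 496.]), array([616., 175.])]
-0.005 0.104 [array([305., 484.]), array([617., 108.])]
0 0.078 [array([290., 495.]), array([614., 180.])]
0 0.104 [array([292., 483.]), array([615., 112.])]
0.005 0.078 [array([277., 495.]), array([611., 185.])]
0.005 0.104 [array([279., 482.]), array([612., 117.])]
```

Call:
step_arm([
  [0.8, -0.5, 0, 0, 0, 1],
  [0.8, -0.6, 0, 0, 0, 1],
  [0.75, -0.6, 0, 0, 0, 1],
  [0.7, -0.65, 0, 0, 0, 1],
  [0.7, -0.7, 0, 0, 0, 1],
], claw=1)

```text
t: 0.52
tool_pos: [0.305, -0.4131, 0.2274]
orientation: [[1.0, 0.019, -0.003], [0.019, -1.0, 0.005], [-0.003, -0.005, -1.0]]
contact_force: [0.3, -0.9, -0.2]
gripper_width: 0.0254
```

Call:
step_arm([
  [0.75, -0.95, 0, 0, 0, 0.5],
  [0.75, -0.95, 0, 0, 0, 0.35],
  [0.75, -0.95, 0, 0, 0, 0],
  [0.75, -0.95, 0, 0, 0, 0],
  [0.75, -0.95, 0, 0, 0, 0],
])

```text
t: 0.93
tool_pos: [0.4239, -0.2664, 0.2256]
orientation: [[0.999, -0.051, -0.005], [-0.051, -0.999, 0.007], [-0.005, -0.007, -1.0]]
contact_force: [1.1, -0.9, 0.2]
gripper_width: 0.0001
```

```bash
python3 - <<'E'
from h import *
o=arm.get_obs();print(o['t'],o['tool_pos'],o['orientation'].round(4) if hasattr(o['orientation'],'round') else o['orientation'],o['contact_force'])
E
```

```text
0.9333 [ 0.42388944 -0.26640502  0.22562748] [[ 0.9987 -0.0514 -0.0051]
 [-0.0513 -0.9987  0.0072]
 [-0.0054 -0.0069 -1.    ]] [ 1.12841451 -0.87603455  0.21596036]
```

Call:
step_arm([
  [0.6, -0.85, 0, 0, 0, 0],
  [0.6, -0.85, 0, 0, 0, 0],
  [0.55, -0.85, 0.3, 0, 0, 0],
  [0, 0, 0.6, 0, 0, 0],
  [0, 0, 0.6, 0, 0, 0],
])

```text
t: 1.35
tool_pos: [0.4877, -0.1823, 0.1825]
orientation: [[0.999, -0.042, 0.002], [-0.042, -0.999, 0.006], [0.002, -0.006, -1.0]]
contact_force: [-0.0, 0.4, -0.7]
gripper_width: 0.0002
```

```bash
python3 - <<'E'
from h import *
o=arm.get_obs();print(o['t'],o['tool_pos'],np.array(o['orientation']).round(4),o['contact_force'])
for n in('side','top'):snap(n,n+'1')
a=cv2.imread('pics/top1.png')[125:240,240:390]; a=cv2.resize(a,(520,400),interpolation=cv2.INTER_CUBIC)
b=cv2.imread('pics/side1.png')[150:270,180:310]; b=cv2.resize(b,(433,400),interpolation=cv2.INTER_CUBIC)
cv2.imwrite('pics/c1.png',cv2.resize(np.hstack([a,b]),(800,336)))
E
```

```text
1.35 [ 0.48768094 -0.18228036  0.18253156] [[ 0.9991 -0.0422  0.002 ]
 [-0.0423 -0.9991  0.0056]
 [ 0.0017 -0.0057 -1.    ]] [-0.01132728  0.44375588 -0.67692159]
```

View pics/c1.png

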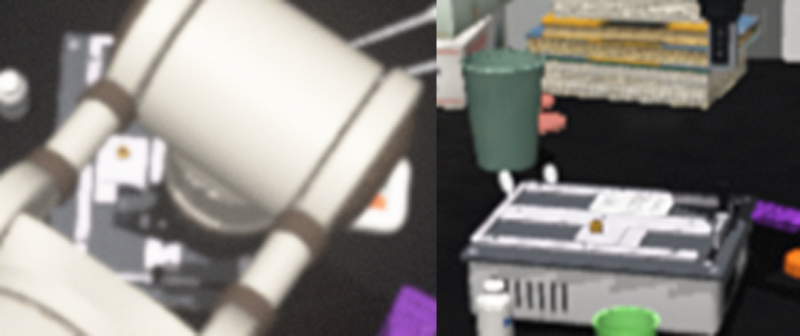

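Call:
step_arm([
  [-0.25, 0.45, 0, 0, 0, 0],
  [0, 0, 0.7, 0, 0, 0],
  [0, 0, 0.7, 0, 0, 0],
  [0, 0, 0.6, 0, 0, 0],
  [0, 0, 0, 0, 0, 0],
])

```text
t: 1.87
tool_pos: [0.4769, -0.1974, 0.1216]
orientation: [[0.999, -0.046, -0.002], [-0.046, -0.999, 0.007], [-0.002, -0.007, -1.0]]
contact_force: [-0.4, 1.2, -0.1]
gripper_width: -0.0002
```

Call:
step_arm([
  [0.08, 0, 0.35, 0, 0, 0],
  [0, 0, 0.35, 0, 0, 0],
  [0, 0, 0.3, 0, 0, 0],
  [0, 0, 0.1, 0, 0, 0],
  [0, 0, 0, 0, 0, 0],
])

```text
t: 2.28
tool_pos: [0.4811, -0.1999, 0.0897]
orientation: [[0.999, -0.048, 0.002], [-0.048, -0.999, 0.004], [0.002, -0.004, -1.0]]
contact_force: [-0.5, 0.4, 0.3]
gripper_width: 0.0001
```

```bash
python3 - <<'E'
from h import *
o=arm.get_obs();print(o['t'],o['tool_pos'],o['contact_force'])
for n in('side','top'):snap(n,n+'2')
a=cv2.imread('pics/top2.png')[125:240,240:390]; a=cv2.resize(a,(520,400),interpolation=cv2.INTER_CUBIC)
b=cv2.imread('pics/side2.png')[150:270,180:310]; b=cv2.resize(b,(433,400),interpolation=cv2.INTER_CUBIC)
cv2.imwrite('pics/c2.png',cv2.resize(np.hstack([a,b]),(800,336)))
E
```

```text
2.2833 [ 0.48107361 -0.19993957  0.08974065] [-0.53689678  0.40117275  0.30059239]
```

View pics/c2.png

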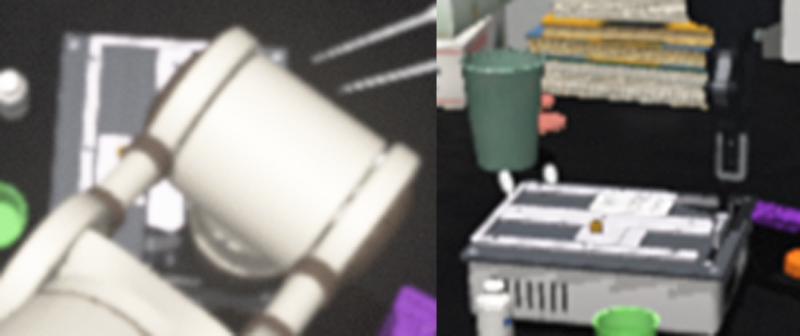

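Call:
step_arm([
  [0, -0.25, 0, 0, 0, 0],
  [0, -0.25, 0, 0, 0, 0],
  [0, -0.25, 0, 0, 0, 0],
  [0, -0.25, 0, 0, 0, 0],
  [0, -0.2, 0, 0, 0, 0],
])

```text
t: 2.8
tool_pos: [0.4845, -0.1623, 0.0928]
orientation: [[0.999, -0.049, 0.006], [-0.049, -0.999, 0.001], [0.006, -0.001, -1.0]]
contact_force: [0.4, -1.1, -0.8]
gripper_width: -0.0
```

Call:
step_arm([
  [-0.1, -0.15, 0.05, 0, 0, 0],
  [0, -0.15, 0.05, 0, 0, 0],
  [0, -0.1, 0, 0, 0, 0],
  [0, -0.1, 0, 0, 0, 0],
  [0, -0.1, 0, 0, 0, 0],
])

```text
t: 3.22
tool_pos: [0.4834, -0.1427, 0.091]
orientation: [[0.999, -0.046, 0.009], [-0.046, -0.999, -0.004], [0.01, 0.003, -1.0]]
contact_force: [-0.5, -10.9, -0.9]
gripper_width: 0.0001
```

```bash
cat > v.py <<'E'
from h import *
import sys
k=sys.argv[1]
o=arm.get_obs();print(o['t'],o['tool_pos'],o['contact_force'])
for n in('side','top'):snap(n,n+k)
a=cv2.imread(f'pics/top{k}.png')[125:240,240:390]; a=cv2.resize(a,(520,400),interpolation=cv2.INTER_CUBIC)
b=cv2.imread(f'pics/side{k}.png')[180:270,180:300]; b=cv2.resize(b,(533,400),interpolation=cv2.INTER_CUBIC)
cv2.imwrite(f'pics/c{k}.png',cv2.resize(np.hstack([a,b]),(800,304)))
E
python3 v.py 3
```

```text
3.2167 [ 0.48343686 -0.14268334  0.09103697] [ -0.49217393 -10.85623874  -0.91861122]
```

View pics/c3.png

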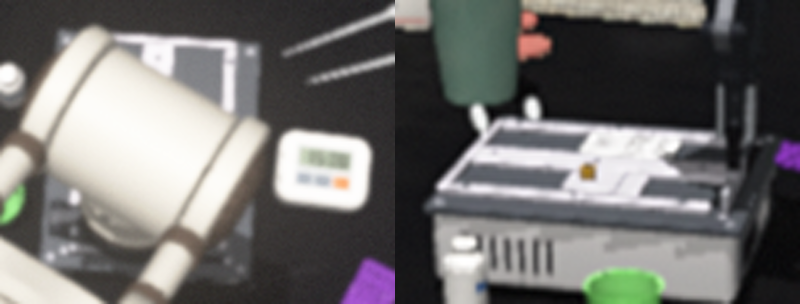

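Call:
step_arm([
  [0, 0.4, 0, 0, -0.1, 0],
  [0, 0.3, 0, 0, 0, 0],
  [0, 0, -0.6, 0, 0, 0],
  [0, 0, -0.6, 0, 0, 0],
  [0, 0, 0, 0, 0, 0],
])

```text
t: 3.73
tool_pos: [0.4805, -0.1658, 0.1258]
orientation: [[0.999, -0.048, -0.004], [-0.048, -0.999, 0.001], [-0.004, -0.001, -1.0]]
contact_force: [1.3, -1.4, 0.5]
gripper_width: 0.0001
```

Call:
step_arm([
  [0.95, 0.16, 0, 0, 0, 0],
  [0.95, 0.16, 0, 0, 0, 0],
  [0.95, 0.16, 0, 0, 0, 0],
  [0.95, 0.16, 0, 0, 0, 0],
  [0.6, 0.1, 0, 0, 0, 0],
])

```text
t: 4.15
tool_pos: [0.6096, -0.1952, 0.1178]
orientation: [[0.999, -0.052, -0.012], [-0.052, -0.999, 0.008], [-0.013, -0.007, -1.0]]
contact_force: [0.3, -0.5, -0.0]
gripper_width: 0.0
```

```bash
python3 v.py 4
```

```text
4.15 [ 0.60958092 -0.19520232  0.11784365] [ 0.34789737 -0.52732079 -0.00899791]
```

View pics/c4.png

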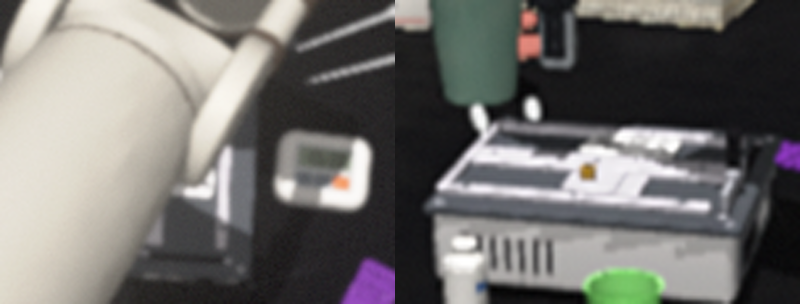

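```bash
cat >>h.py <<'E'
c=np.array([0.56702,-0.15955]);_y=np.radians(-2.445)
R2=np.array([[np.cos(_y),-np.sin(_y)],[np.sin(_y),np.cos(_y)]])
w=lambda x,y,z:np.r_[c+R2@np.array([x,y]),z]
inc=lambda p:(np.array(p)[:2]-c)@R2
E
python3 - <<'E'
from h import *
S=ld('side4')
im=cv2.imread('pics/side4.png')[190:250,250:310]
im=cv2.resize(im,(600,600),interpolation=cv2.INTER_CUBIC)
for g,col in((.0,(0,0,255)),(.03,(0,255,0))):
  for z in(.078,.104):
    p=(proj(S,w(-.086,g,z))[0]-[250,190]+.5)*10; cv2.circle(im,tuple(int(q) for q in p),4,col,-1)
cv2.imwrite('pics/g4.png',im)
print(inc(arm.get_obs()['tool_pos']))
E
```

```text
[ 0.04388556 -0.03389014]
```

View pics/g4.png

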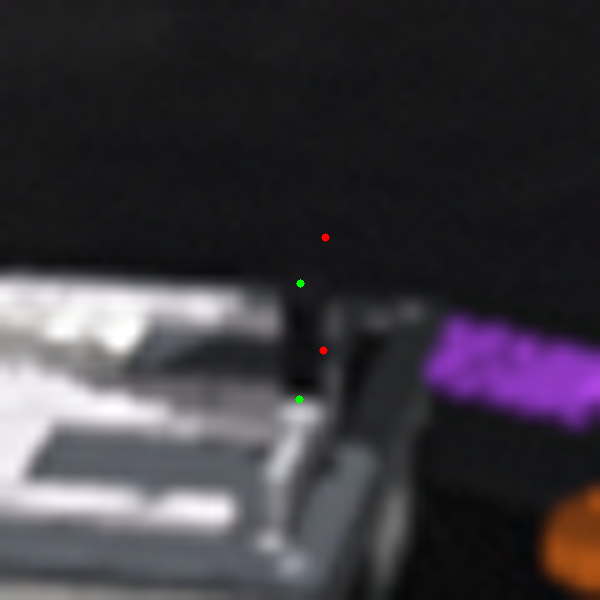

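Call:
step_arm([
  [0.33, 0, 0, 0, 0.15, 0],
  [0, 0, 0.5, 0, 0, 0],
  [0, 0, 0.5, 0, 0, 0],
  [0, 0, 0.3, 0, 0, 0],
  [0, 0, 0, 0, 0, 0],
])

```text
t: 4.67
tool_pos: [0.6162, -0.1959, 0.0725]
orientation: [[0.999, -0.053, -0.007], [-0.053, -0.999, 0.011], [-0.007, -0.011, -1.0]]
contact_force: [0.1, -0.1, -0.7]
gripper_width: -0.0003
```

```bash
python3 v.py 5; python3 -c "
from h import *
print(inc(arm.get_obs()['tool_pos']))"
```

```text
4.6667 [ 0.61615606 -0.19588876  0.0724569 ] [ 0.05085754 -0.10869399 -0.69067996]
[ 0.05184582 -0.03469886]
```

View pics/c5.png

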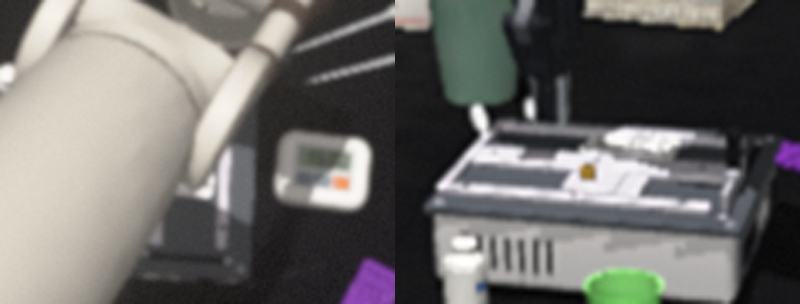

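Call:
step_arm([
  [0, 0, 0.1, -0.12, 0.08, 0],
  [0, 0, 0.1, 0, 0, 0],
  [0, 0, 0.06, 0, 0, 0],
  [0, 0, 0, 0, 0, 0],
  [0, 0, 0, 0, 0, 0],
])

```text
t: 5.18
tool_pos: [0.6187, -0.1973, 0.0696]
orientation: [[0.999, -0.053, 0.006], [-0.053, -0.999, -0.002], [0.006, 0.002, -1.0]]
contact_force: [0.2, 0.1, 0.4]
gripper_width: 0.0
```

Call:
step_arm([
  [0, 0, 0.12, 0, 0, 0],
  [0, 0, 0.08, 0, 0, 0],
  [0, 0, 0.06, 0, 0, 0],
  [0, 0, 0.04, 0, 0, 0],
  [0, 0, 0, 0, 0, 0],
])

```text
t: 5.6
tool_pos: [0.6193, -0.1976, 0.0605]
orientation: [[0.999, -0.053, 0.007], [-0.053, -0.999, -0.003], [0.008, 0.003, -1.0]]
contact_force: [0.5, 0.2, -0.2]
gripper_width: -0.0
```

Call:
step_arm([
  [-0.1, 0, -0.06, 0, -0.08, 0],
  [-0.2, 0, 0, 0, 0, 0],
  [-0.2, 0, 0, 0, 0, 0],
  [-0.2, 0, 0, 0, 0, 0],
  [-0.2, 0, 0, 0, 0, 0],
])

```text
t: 6.02
tool_pos: [0.5907, -0.1961, 0.0624]
orientation: [[0.999, -0.053, 0.002], [-0.053, -0.999, -0.003], [0.002, 0.003, -1.0]]
contact_force: [-0.6, 0.7, -0.6]
gripper_width: -0.0002
```

```bash
python3 v.py 6; python3 -c "
from h import *
print(inc(arm.get_obs()['tool_pos']))"
```

```text
6.0167 [ 0.59069281 -0.19610892  0.06240056] [-0.62903711  0.70436284 -0.63179871]
[ 0.02472281 -0.0354018 ]
```

View pics/c6.png

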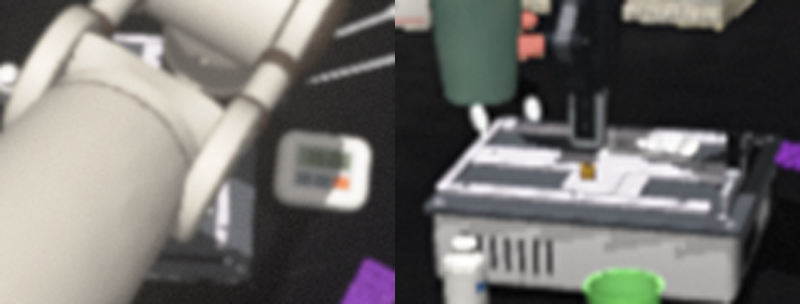

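Call:
step_arm([
  [-0.2, 0, 0.03, 0, 0, 0],
  [-0.2, 0, 0, 0, 0, 0],
  [-0.2, 0, 0, 0, 0, 0],
  [-0.2, 0, 0, 0, 0, 0],
  [-0.2, 0, 0, 0, 0, 0],
])

```text
t: 6.53
tool_pos: [0.5584, -0.1945, 0.0617]
orientation: [[0.999, -0.053, 0.003], [-0.053, -0.999, -0.003], [0.003, 0.003, -1.0]]
contact_force: [-0.2, -0.2, 0.5]
gripper_width: -0.0001
```

```bash
python3 v.py 7; python3 -c "
from h import *
print(inc(arm.get_obs()['tool_pos']))"
```

```text
6.5333 [ 0.55840153 -0.19451823  0.06168836] [-0.20194773 -0.19825519  0.49290164]
[-0.00760476 -0.03518379]
```

View pics/c7.png

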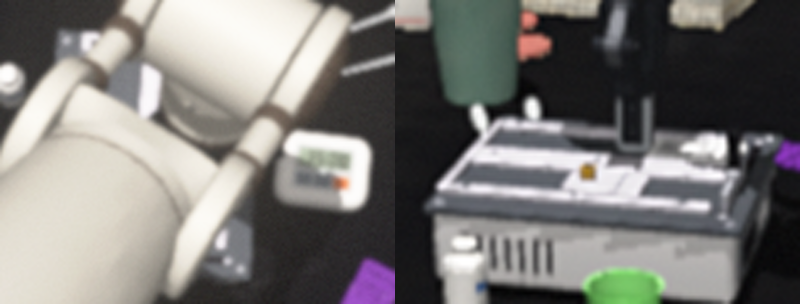

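Call:
step_arm([
  [-0.2, 0, 0, 0, 0, 0],
  [-0.2, 0, 0, 0, 0, 0],
  [-0.2, 0, 0, 0, 0, 0],
  [-0.15, 0, 0, 0, 0, 0],
  [-0.1, 0, 0, 0, 0, 0],
])

```text
t: 7.05
tool_pos: [0.5307, -0.1931, 0.0617]
orientation: [[0.999, -0.053, 0.003], [-0.053, -0.999, -0.003], [0.003, 0.003, -1.0]]
contact_force: [0.1, 0.5, -0.0]
gripper_width: 0.0001
```

```bash
python3 v.py 8; python3 - <<'E'
from h import *
print(inc(arm.get_obs()['tool_pos']))
S=ld('side8')
im=cv2.imread('pics/side8.png')[185:245,230:310]
im=cv2.resize(im,(800,600),interpolation=cv2.INTER_CUBIC)
for x in(-.1,-.11,-.12):
  for y in(-.016,-.052):
    p=(proj(S,w(x,y,.065))[0]-[230,185]+.5)*10; cv2.circle(im,tuple(int(q) for q in p),3,(0,0,255),-1)
cv2.imwrite('pics/g8.png',im)
E
```

```text
7.05 [ 0.53072596 -0.19307026  0.06171269] [ 0.12214139  0.48924422 -0.0420226 ]
[-0.03480277 -0.03500632]
```

View pics/g8.png

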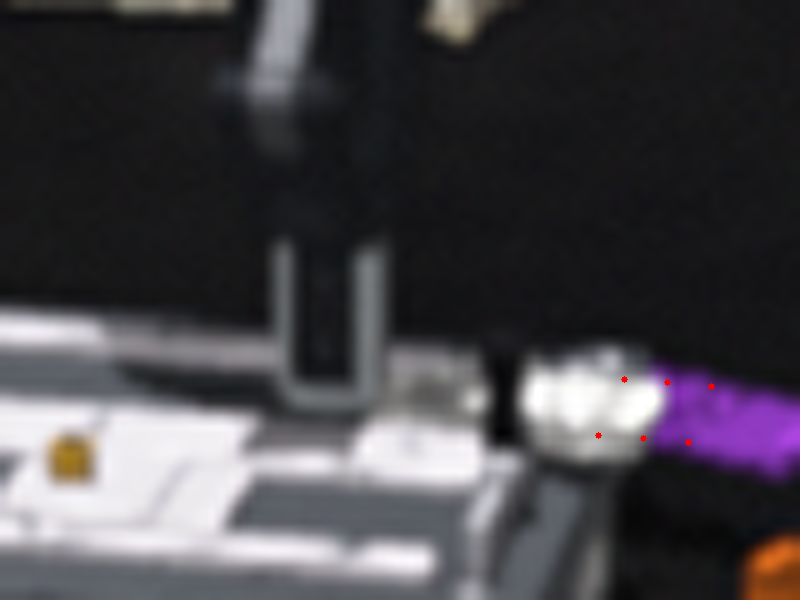

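View pics/c8.png

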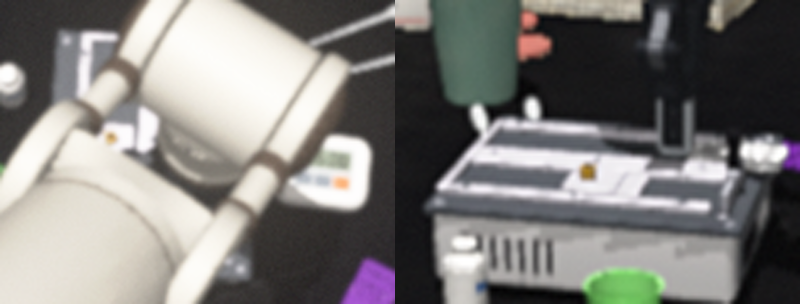

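Call:
step_arm([
  [-0.1, 0, 0, 0, 0, 0],
  [-0.1, 0, 0, 0, 0, 0],
  [-0.1, 0, 0, 0, 0, 0],
  [-0.06, 0, 0, 0, 0, 0],
  [0, 0, 0, 0, 0, 0],
])

```text
t: 7.57
tool_pos: [0.5194, -0.1926, 0.0618]
orientation: [[0.999, -0.053, 0.003], [-0.053, -0.999, -0.004], [0.004, 0.003, -1.0]]
contact_force: [-0.1, 0.9, 0.6]
gripper_width: -0.0001
```

```bash
python3 - <<'E'
from h import *
print(inc(arm.get_obs()['tool_pos']))
S=snap('side','side9')
im=cv2.imread('pics/side9.png')[185:245,230:310]
im=cv2.resize(im,(800,600),interpolation=cv2.INTER_CUBIC)
for x in(-.1,-.11,-.12):
  for y in(-.016,-.052):
    p=(proj(S,w(x,y,.065))[0]-[230,185]+.5)*10; cv2.circle(im,tuple(int(q) for q in p),3,(0,0,255),-1)
cv2.imwrite('pics/g9.png',im)
E
```

```text
[-0.04613639 -0.03504051]
```

View pics/g9.png

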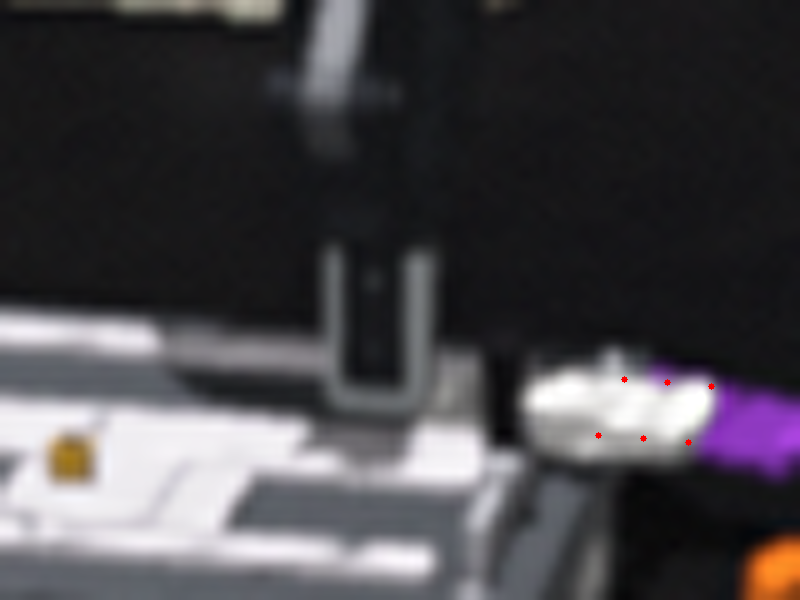

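Call:
step_arm([
  [0.3, 0, 0, 0, 0, 0],
  [0.2, 0, -0.3, 0, 0, 0],
  [0, 0, -0.9, 0, 0, 0],
  [0, 0, -1, 0, 0, 0],
  [0, 0, -1, 0, 0, 0],
])

```text
t: 8.03
tool_pos: [0.5326, -0.1904, 0.1546]
orientation: [[0.999, -0.053, -0.01], [-0.053, -0.999, 0.005], [-0.01, -0.004, -1.0]]
contact_force: [0.1, 0.3, -0.8]
gripper_width: -0.0002
```

Call:
step_arm([
  [0.5, 0.8, -0.5, 0, 0, 0],
  [0.5, 0.9, -0.3, 0, 0, 0],
  [0.5, 0.9, 0, 0, 0, 0],
  [0.5, 0.9, 0, 0, 0, 0],
  [0.5, 0.9, 0, 0, 0, 0],
])

```text
t: 8.45
tool_pos: [0.6109, -0.3277, 0.1951]
orientation: [[0.999, -0.045, 0.007], [-0.045, -0.999, -0.004], [0.007, 0.004, -1.0]]
contact_force: [-0.1, 0.3, 0.4]
gripper_width: 0.0001
```

Call:
step_arm([
  [0, 0.9, 0, 0, 0, 0],
  [0, 0.9, 0, 0, 0, 0],
  [0, 0.9, 0, 0, 0, 0],
  [0, 0.5, 0, 0, 0, 0],
  [0, 0, 0, 0, 0, 0],
])

```text
t: 8.87
tool_pos: [0.6119, -0.4341, 0.1995]
orientation: [[0.999, -0.046, 0.013], [-0.046, -0.999, -0.011], [0.014, 0.01, -1.0]]
contact_force: [0.8, -0.1, 0.6]
gripper_width: 0.0001
```

```bash
python3 v.py 10
```

```text
8.8667 [ 0.61190514 -0.43409039  0.19946269] [ 0.76134702 -0.11564232  0.57314138]
```

View pics/c10.png

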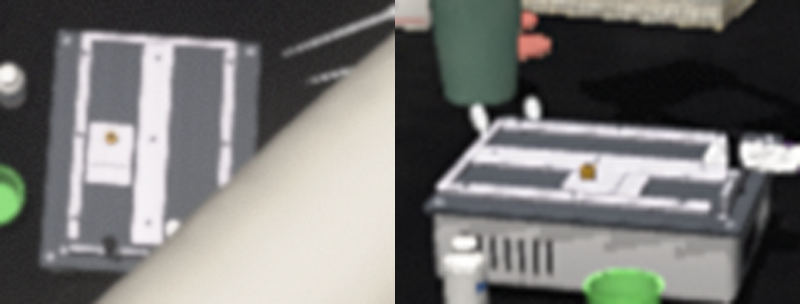

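Call:
step_arm([
  [-0.9, 0.4, 0, 0, 0, 0],
  [-0.9, 0.4, 0, 0, 0, 0],
  [-0.9, 0.4, 0, 0, 0, 0],
  [-0.9, 0.4, 0, 0, 0, 0],
  [-0.9, 0.2, 0, 0, 0, 0],
])

```text
t: 9.38
tool_pos: [0.4802, -0.4696, 0.1982]
orientation: [[0.999, -0.027, 0.017], [-0.027, -1.0, -0.006], [0.017, 0.005, -1.0]]
contact_force: [-0.1, -0.5, 1.0]
gripper_width: -0.0001
```

Call:
step_arm([
  [-0.9, 0.3, 0, 0, 0, 0],
  [-0.9, 0.3, 0, 0, 0, 0],
  [-0.9, 0.3, 0, 0, 0, 0],
  [-0.6, 0, 0, 0, 0, 0],
  [0, 0, 0, 0, 0, 0],
])

```text
t: 9.8
tool_pos: [0.3767, -0.4872, 0.1983]
orientation: [[1.0, -0.022, 0.017], [-0.021, -1.0, -0.004], [0.017, 0.004, -1.0]]
contact_force: [0.2, -0.2, 0.1]
gripper_width: 0.0
```

```bash
python3 v.py 11;python3 - <<'E'
from h import *
T=ld('top11');a=cv2.imread('pics/top11.png')[125:240,240:390]; cv2.imwrite('pics/t11.png',cv2.resize(a,(780,598),interpolation=cv2.INTER_CUBIC))
E
```

```text
9.8 [ 0.37674489 -0.48722869  0.19832118] [ 0.19424617 -0.23855312  0.13679056]
```

View pics/t11.png

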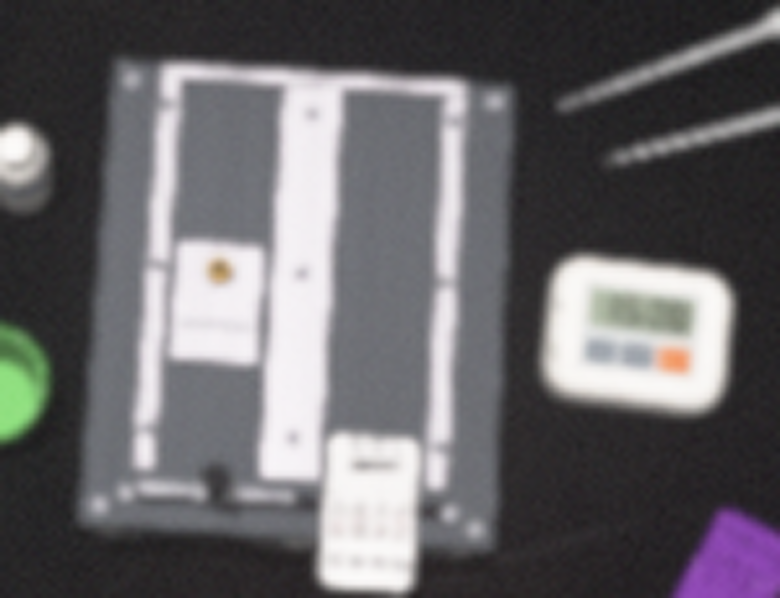

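```bash
python3 - <<'E'
from h import *
T=ld('top11');tc=lambda u,v:np.array([240+(u+.5)/5.2-.5,125+(v+.5)/5.2-.5])
for n,uv,z in (('back',(374,436),.065),('front',(366,590),.065),('corners',(332,432),.065),('',(419,440),.065),('',(318,586),.065),('',(414,592),.065),('bladeL',(138,489),.075)): print(n,inc(atz(T,tc(*uv),z)))
print(arm.sign_off())
E
```

```text
back [-0.05659516 -0.03327335]
front [-0.12038668 -0.03329625]
corners [-0.05604479 -0.01601175]
 [-0.05706506 -0.05175133]
 [-0.12001924 -0.0138337 ]
 [-0.11993896 -0.05270914]
bladeL [-0.08681648  0.06124961]
the job is handed in; nothing more can be done
None
```

The job is done and handed in, though `sign_off()` gives no verdict. The gate is at its end stop away from the cassette, and the cassette sticks out about 20 mm over the front edge.

**What I did:** The cassette lay in the right lane. I pushed the peg to the incubator's left with the shut fingertips until the force rose to about 11 N. I then set the fingertips down behind the cassette and pushed it forward, and moved the arm clear. The arm's clock was about 10 s at hand-in.

**Last checks, measured from the final pictures:**

| Check | Measured | Allowed |
|---|---|---|
| Cassette centre, incubator x | about -0.0885 m | -0.097 to -0.082 m |
| Cassette centre, incubator y | about -0.033 m | -0.046 to -0.022 m |
| Length over the front edge | about 20 mm | 13 to 28 mm |
| Gate shift | about +0.029 to +0.030 m | above +0.024 m |

- **Cassette:** It looks straight in its lane and flat. I judged flatness by eye and did not measure its height at the end.
- **Surroundings:** The check plate, timer, bottle and the visible part of the green cup sit at the same pixels as at the start. The orange screw cap was outside my final close-up, so I did not check it there. The arm never went low near it.
- **Disagreements:** Deck corners measured from two views came out 57 to 59 mm high, against the stated 60 mm. The measured cassette length was about 64 mm instead of 62 mm. Both differences are about the size of the 2 mm calibration error.

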